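# Draw out the slide of a drilling jig and lock it for unloading

## Robot

A 6-joint arm with a two-finger parallel gripper is mounted at the origin on a cart in front of the work surface, level with it; the furniture and walls round the work are solid. World frame = base frame: x ahead of the robot, y to its left, z up, the work surface at z = 0. Lengths are in m, angles in rad, forces in N, time in s.
With the tool pointing down it reaches from about 0.375 to 0.975 m from the base axis. Payload 3.8 kg.
Tool frame: the origin (TCP) lies at the very end of the fingers, on their centre line; the grasp point (between the pads) lies bot.hold_point_z behind it (bot.hold_point_z is the distance from the TCP to the grasp point, in m); z points along the fingers, y is the line along which they close (so a half turn about z gives the same grasp; the last joint's range is limited). The gripper opens to 85 mm and grips with 20 to 120 N. Pads are 22 mm wide; open, the fingers measure 114 mm over their backs; the gripper's body (76 mm by 85 mm) begins 54 mm behind the grasp point. The pads swing forward as they close: fully open they stand 13 mm farther back than shut.
Start: joints at [-1.36, 0.264, 1.604, -0, 1.274, -0.037], TCP at [0.166, -0.654, 0.209] pointing down, gripper open.
Joint ranges: [-2.63, 2.63], [-0.94, 2.18], [0.31, 2.57], [-1.31, 4.45], [0, 2.66], [-2.55, 2.55]. Speed limits (rad/s): [2.57, 2.57, 3.14, 3.14, 3.14, 3.14].

## Interface

Orientations are given as a rotation vector (axis times angle).
In Python, from workcell import bot, viewer, status, order gives the robot as it stands (bot), with the cameras (viewer), the readings (status) and the job (order).
- The arm moves only by the tool jog_arm, called after "Call:" as name(argument=value, ...), one argument or row to a line, values as JSON. Schema: {"type":"object","properties":{"segments":{"type":"object","properties":{"sx":{"type":"array","items":{"type":"number"},"minItems":1,"maxItems":5},"sy":{"type":"array","items":{"type":"number"},"minItems":1,"maxItems":5},"sz":{"type":"array","items":{"type":"number"},"minItems":1,"maxItems":5},"rz":{"type":"array","items":{"type":"number"},"minItems":1,"maxItems":5}},"additionalProperties":false,"required":["sx","sy","sz","rz"]},"aperture":{"type":"number"},"force":{"type":"number"},"only":{"type":"string"},"quiet":{"type":"boolean"},"lines":{"type":"string"}},"required":["segments"],"additionalProperties":false}. segments is an object with one list for each field, all of the same length, 1 to 5, a row being the entries at one place: sx, sy, sz (the shift in m), rz (a turn about the tool's z in rad); each row shifts and turns the commanded pose from where the row before left it, along the tool's axes as they then stand; what a row does not reach is not made up. A row lasts 1/8 s, in which the tool goes at most 0.0625 m and 0.188 rad, less where a joint would pass 70% of its speed; a pose out of reach is approached as far as the arm can. aperture is the opening from 0.0 (shut) to 1.0 (fully open), set as the call begins (left out keeps the last). The fingers move at their own pace and stop on an object; force is the grip in N (left out, the last holds). Time passes only in rows, so rows that do not move let the fingers close. The tool returns the time, the measured TCP pose, the force, the opening and the grip force at its end. only (a regular expression) keeps the lines of the reply that match it, lines (a string "A,B") keeps lines A to B, and quiet returns only ok. Input that does not fit is refused with a message, and nothing moves.
- status.read_state(): the state, without advancing time (a new reading comes with each control period).
- viewer.read_camera(name): name is "side" or "top" or "wrist"; returns the picture (480x640x3 uint8, red, green, blue); there is no depth.
- viewer.camera_info(name): a dict with "intrinsics" (3x3 intrinsics, pixels), "extrinsics" (4x4, takes a point from camera to world coordinates). Camera axes: x right, y down, z forward; pixel columns grow to the right and rows downward; lengths in m; the calibration is good to about 2 mm. A picture is of the moment at which its call begins: read the wrist's pose just before it. camera_info takes no time and is no camera call; for the wrist camera it gives the pose at the moment of the call.
- order.finish_job(): hands the job in; it is judged then, once.
The state is a dict: "time": time; "q": joint angles; "joint_vel": joint speeds; "joint_torque": joint torques, N m; "tool_pos": TCP position; "tcp_rot": TCP orientation; "wrist_force": force on the tool from outside, world axes, zero at the start; "torque": the same for the moment, N m; "width": opening from 0.0 (shut) to 1.0 (fully open); "grip_force": force on a finger pad.
Only numpy, scipy, OpenCV 4.12 (cv2) and the standard library are available. Lean on these libraries where they do the work, as an engineer would, in place of code of your own. Each camera call takes 0.05 s, during which the arm holds its last target. There are 200 camera calls.

## Task

The clear acrylic strip in the drilling jig has been drilled and has to come out from under the bush plate. Swing the latch lever open by pushing its ball knob, hook a fingertip behind the slide's upturned front lip and draw the slide out until it meets its stop, then push the knob back until the latch nose is fully home in the slide's second notch, so that the slide is locked out for unloading. Do it all with light fingertip pushes: do not squeeze or lift anything, do not touch the strip, and leave the brush, the loose bush and the hex key beside the jig where they lie.

Things in the scene. Friction and masses are not known exactly. Their poses are not given: they have to be found in the camera images.
- jig: Fixed drilling jig. Origin: on the table, below the middle of the slide's front edge when fully in; x to the jig's back, y left, z up. Base plate (mm): x -82 to 127, y -128 to 144, 12 thick. Bush plate on 4 posts, over the strip at the start: x 50 to 122, y -128 to 144, z 62 to 74, bush heads to 80, nothing higher. Latch pivot (vertical): x -34, y 128.
- slide (a joint): Carriage 126 long, 216 mm wide, top at z 42 mm. Value: m drawn out along the jig's -x; 0 fully in (start), 0.090 at its stop. Stays where left; unlatched, 3 to 5 N move it. A steel bar on its left edge has two notches 90 mm apart, one for each end of the travel; the latch nose has 3.5 mm play either side in them.
- slide_lip (a point): Foot of the slide's front lip, mid width, on the rear face (the face to hook), at the carriage's top (z 42 mm); moves with the slide. The lip is 140 mm wide, 5 mm thick (8 at its round top edge), 26 mm high. Behind it (jig +x) the carriage is flat and open for 44 mm, up to the 6 mm high pads of the nest.
- latch (a joint): Bell-crank latch left of the slide. Rad: 0 home, nose in a notch (start 0 to 0.03); 0.5 fully open; nose clear above 0.15. Grows counter-clockwise from above: the knob goes to the jig's front (-x) to open, to its back to close. Stays where left; 2 N at the knob move it. Blocks the slide while in a notch; goes home only with a notch before it.
- latch_knob (a point): Centre of the latch lever's black ball knob, 22 mm in diameter, 60 mm above the table, 70 mm from the pivot. Latch home: at x 6, y 186 mm of the jig; fully open: x -27, y 198. The 8 mm thick lever rises to it from the pivot.
- strip: Drilled strip: clear acrylic frame 62 x 200 x 8 mm, loose in the nest on the slide with 2 mm play, its length along the jig's y; origin at the middle of its underside (z 42 mm).
- brush: Bystander: swarf brush 206 x 36 x 12 mm with a wooden handle, lying on the table along the jig's right side; origin at the middle of its underside.
- spare_bush: Bystander: loose brass guide bush, 26 mm in diameter, 22 mm high, standing on the table left of the bush plate; origin at the middle of its underside.
- hex_key: Bystander: black hex key 80 x 29 x 5 mm, lying on the table to the left of the latch knob; origin at the middle of its underside.
- slide_nest (a point): Middle of the nest on the slide, on the carriage's top, 81 mm behind point slide_lip; moves with the slide.

How it is judged:
On the way, in this order (a step that is already met when the one before it is completed fails the run):
1. the latch is swung open while the slide is still in (value of joint latch above 0.2 rad and value of joint slide below 0.01 m), for 0.1 s.
2. the slide is drawn out to its stop with the latch still open (value of joint slide above 0.085 m and value of joint latch above 0.1 rad), for 0.1 s.
At the end, for the whole second after the job is handed in: The slide is out (at least 84 of its 90 mm) and the latch is home in the second notch (under 0.05 rad), with the strip still lying flat in its nest and at rest (value of joint slide above 0.084 m and value of joint latch below 0.05 rad and horizontal distance between strip and slide_nest below 0.006 m and z of strip in the frame of jig below 0.046 m and linear speed of strip below 0.01 m/s); the robot touches nothing.
It fails at once if the jig is squeezed or forced (more than 35 N from the fingers) (contact force between the fingers and jig above 35 N).
It fails at once if the strip is touched by the fingers (contact force between the fingers and strip above 1 N).
It fails at once if the strip is lifted or leaves its nest (z of strip in the frame of jig above 0.05 m or horizontal distance between strip and slide_nest above 0.012 m).
It fails at once if a bystander is moved by more than 15 mm or lifted (distance of any of brush, spare_bush, hex_key from where it was at the start of the episode above 0.015 m).
It also fails if it takes over 53 s, if anything falls off the work surface, if the arm or the gripper's body presses on something with over 40 N, if the wrist force passes 120 N, or if a joint passes its speed limit or range.

## Working session

There is one attempt and no reset: what is moved stays moved. The work goes in short steps, Python scripts to look and compute and a tool call to move; the robot and the scene stay as the last step left them, time stands still between calls to the robot, and variables do not carry over. Pictures are saved under pics/ and viewed, at most 10 in all, crops included, and the job is handed in when it is done.

```bash
ls; mkdir -p pics; python3 - <<'E'
from workcell import bot, viewer, status, order
import cv2
for n in("top","side"):
    im=viewer.read_camera(n); cv2.imwrite(f"pics/{n}0.png",im[:,:,::-1])
    c=viewer.camera_info(n); print(n,c["intrinsics"],c["extrinsics"])
s=status.read_state(); print(s["time"],s["tool_pos"],s["tcp_rot"],s["width"],bot.hold_point_z)
E
```

```text
pics
workcell.py
top [[498.16143453   0.         325.20075819]
 [  0.         498.16143453 237.42839936]
 [  0.           0.           1.        ]] [[-0.00589448 -0.98553524  0.16936805  0.42018034]
 [-0.99997574  0.00518085 -0.00465511 -0.00750952]
 [ 0.0037103  -0.16939138 -0.98554188  0.91321754]
 [ 0.          0.          0.          1.        ]]
side [[608.72805204   0.         325.70844865]
 [  0.         608.72805204 233.54738089]
 [  0.           0.           1.        ]] [[-0.85645935 -0.30384114  0.41732235  0.1112132 ]
 [-0.51614338  0.51745454 -0.68252239  0.74311635]
 [-0.00856696 -0.79995085 -0.60000437  0.71348961]
 [ 0.          0.          0.          1.        ]]
0.1 [ 0.16538719 -0.65369294  0.20815993] [-3.11548437e+00 -3.87999351e-01  3.45110564e-04] 1.00306738686721 0.0187
```

View pics/top0.png

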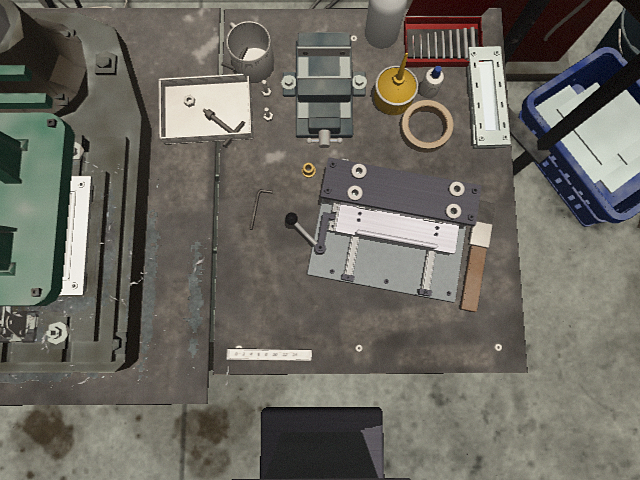

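View pics/side0.png

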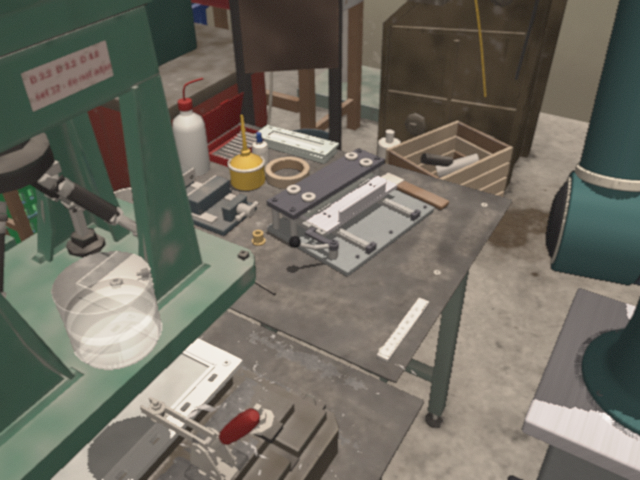

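The top view shows the jig yawed slightly clockwise, with the knob at about (291,219), the lip at about (385,240), and the base plate's front corners at about (308,275) and (459,299). I'll zoom in to get exact corners.

```bash
python3 - <<'E'
import cv2
im=cv2.imread("pics/top0.png")[150:310,280:500]
cv2.imwrite("pics/topz.png",cv2.resize(im,(792,576),interpolation=cv2.INTER_CUBIC))
E
```

```text
(no output)
```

View pics/topz.png

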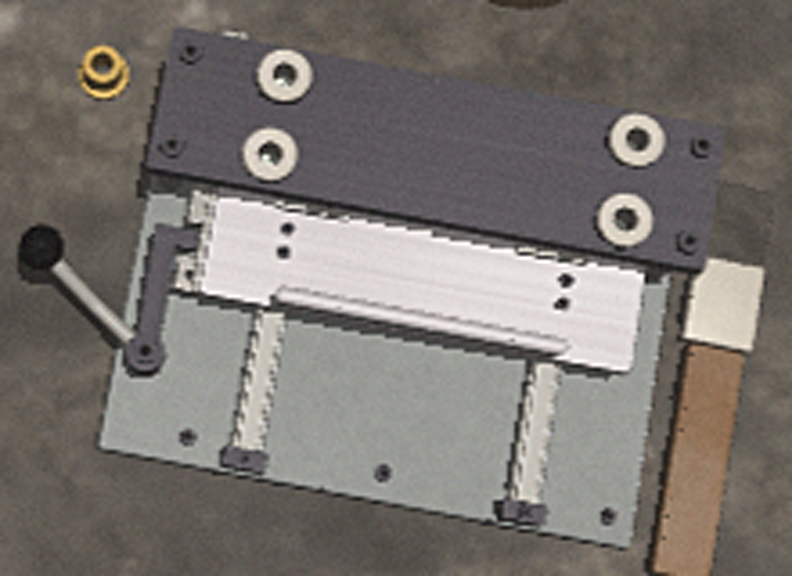

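The zoom (crop pixels, scale 3.6) shows the base plate's front corners at (99,449) and (631,549). The bush plate corners are at (176,30), (725,127), (706,268) and (147,170). The knob is at (41,247) and the lip's top edge runs from (278,290) to (568,348).

```bash
cat > h.py <<'E'
import numpy as np
from workcell import bot, viewer, status, order
from scipy.optimize import least_squares
from scipy.spatial.transform import Rotation as R
def proj(P,n):
    c=viewer.camera_info(n); E=np.linalg.inv(c["extrinsics"]); p=np.atleast_2d(P)@E[:3,:3].T+E[:3,3]
    p=p@c["intrinsics"].T; return p[:,:2]/p[:,2:]
def j2w(P,s):
    P=np.atleast_2d(P)/1000.; c,d=np.cos(s[2]),np.sin(s[2])
    return np.c_[s[0]+c*P[:,0]-d*P[:,1],s[1]+d*P[:,0]+c*P[:,1],P[:,2]]
def st():
    s=status.read_state(); return s,np.array(s["tool_pos"]),R.from_rotvec(s["tcp_rot"])
E
python3 - <<'E'
from h import *
P=np.array([[-82,144,12],[-82,-128,12],[122,144,74],[122,-128,74],[50,-128,74],[50,144,74],[6,186,60],[-3,70,68],[-3,-70,68]])
u=np.array([[99,449],[631,549],[176,30],[725,127],[706,268],[147,170],[41,247],[278,292],[568,348]])/3.6+[280,150]
r=least_squares(lambda s:(proj(j2w(P,s),"top")-u).ravel(),[.45,-.1,-.15])
print(r.x); print(np.round(r.fun.reshape(-1,2),1))
s=r.x
print("knob",j2w([[6,186,60],[-27,198,60],[0,0,42],[-90,0,42]],s))
c=viewer.camera_info("side")
print(np.round(proj(j2w(P,s),"side")))
_,p,Rt=st(); print(Rt.as_matrix().round(3),p)
E
```

```bash
cat >> h.py <<'E'
def fit():
    P=np.array([[-82,144,12],[-82,-128,12],[122,144,74],[122,-128,74],[50,-128,74],[50,144,74],[6,186,60]])
    u=np.array([[99,449],[631,549],[176,30],[725,127],[706,268],[147,170],[41,247]])/3.6+[280,150]
    return least_squares(lambda s:(proj(j2w(P,s),"top")-u).ravel(),[.45,-.1,-.15])
S=np.array([0.56091132,-0.13586614,-0.18853761])
def unproj(u,z,n="top"):
    c=viewer.camera_info(n);E=np.array(c["extrinsics"]);d=E[:3,:3]@np.linalg.inv(c["intrinsics"])@[u[0],u[1],1]
    return E[:3,3]+d*(z-E[2,3])/d[2]
def w2j(p,s):
    d=np.array(p[:2])-s[:2]; c,k=np.cos(s[2]),np.sin(s[2]); return np.array([c*d[0]+k*d[1],-k*d[0]+c*d[1],p[2]])*1000
def go(goal):  # goal jig mm -> tool-axis shift
    s,p,Rt=st(); e=j2w(goal,S)[0]-p; M=Rt.as_matrix()
    print("t",round(s["time"],2),"jig",w2j(p,S).round(1),"tool shift",(Rt.inv().apply(e)).round(4),"turn",round(np.arctan2(M[1,0],M[0,0])-S[2],3),"F",np.round(s["wrist_force"],1))
E
python3 - <<'E'
from h import *
r=fit(); print(r.x,np.round(r.fun.reshape(-1,2),1))
for u in([278,290],[568,348],[423,319],[41,247]): print(w2j(unproj(np.array(u)/3.6+[280,150],.068 if u[0]>50 else .06),r.x).round(1))
for u,z in(((103,72),.022),):print("bush",w2j(unproj(np.array(u)/3.6+[280,150],z),r.x).round(1))
print("hex",[w2j(unproj(u,.005),r.x).round(0) for u in((252,228),(257,191),(270,191))])
import re
open('h.py','a').write("S=np.array(%s)\n"%r.x.tolist())
E
python3 -c "
from h import *
go([36,194,140])"
```

```text
[ 0.5595946  -0.13568996 -0.1894023 ] [[-0.3  0.3]
 [ 0.6  0.1]
 [-0.9 -0.6]
 [ 0.1 -0.1]
 [-0.1  0.6]
 [-0.4 -0.4]
 [ 0.9 -0. ]]
[ 4.3 70.9 68. ]
[  1.9 -70.   68. ]
[ 3.1  0.3 68. ]
[  5.7 187.5  60. ]
bush [109.5 177.8  22. ]
hex [array([-14., 262.,   5.]), array([ 57., 267.,   5.]), array([ 61., 243.,   5.])]
t 0.1 jig [-289.6 -583.   208.2] tool shift [ 0.624  -0.5659  0.0693] turn 0.437 F [ 0.   0.8 -1.3]
```

Call:
jog_arm(
  segments={"sx":[0, 0, 0, 0.022, 0.022], "sy":[0, 0, 0, -0.053, -0.053], "sz":[0, 0, 0, 0, 0], "rz":[0.146, 0.146, 0.145, 0, 0]},
  aperture=0.0,
)

```text
time: 0.72
tool_pos: [0.2289, -0.5574, 0.2084]
tcp_rot: [-3.126, 0.299, 0.0]
wrist_force: [1.1, 0.4, -0.3]
width: 0.001
grip_force: 0.0
```

Call:
jog_arm(
  segments={"sx":[0.022, 0.022, 0.022, 0.022, 0.022], "sy":[-0.053, -0.053, -0.053, -0.053, -0.053], "sz":[0, 0, 0, 0, 0], "rz":[0, 0, 0, 0, 0]},
)

```text
time: 1.35
tool_pos: [0.3871, -0.3171, 0.2091]
tcp_rot: [-3.127, 0.297, 0.0]
wrist_force: [1.2, 0.4, 0.7]
width: 0.002
grip_force: 0.0
```

Call:
jog_arm(
  segments={"sx":[0.022, 0.022, 0.022, 0.022, 0], "sy":[-0.053, -0.053, -0.053, -0.053, 0], "sz":[0, 0, 0, 0, 0], "rz":[0, 0, 0, 0, 0]},
)

```text
time: 1.98
tool_pos: [0.5142, -0.1239, 0.2089]
tcp_rot: [-3.127, 0.288, 0.001]
wrist_force: [-0.2, -0.0, -0.4]
width: 0.009
grip_force: 0.0
```

```bash
python3 -c "
from h import *
go([36,194,140])"
```

```text
t 1.98 jig [-46.9   3.  208.9] tool shift [ 0.084  -0.1904  0.0691] turn 0.006 F [-0.2 -0.  -0.4]
```

Call:
jog_arm(
  segments={"sx":[0.022, 0.022, 0.02, 0.02, 0], "sy":[-0.047, -0.048, -0.048, -0.047, 0], "sz":[0, 0, 0, 0, 0], "rz":[0.006, 0, 0, 0, 0]},
)

```text
time: 2.6
tool_pos: [0.6328, 0.0446, 0.2085]
tcp_rot: [-3.127, 0.302, 0.001]
wrist_force: [-0.6, -0.9, -1.1]
width: -0.001
grip_force: 0.0
```

```bash
python3 - <<'E'
from h import *
import cv2
go([36,194,140])
im=viewer.read_camera("wrist"); k=proj(j2w([[6,186,60],[-34,128,50],[0,70,68],[50,144,74]],S),"wrist"); print(k.round())
cv2.imwrite("pics/w1.png",im[:,:,::-1])
E
```

```text
t 2.6 jig [ 37.9 190.8 208.5] tool shift [-0.0019 -0.0031  0.0685] turn -0.003 F [-0.6 -0.9 -1.1]
[[324. 255.]
 [389. 294.]
 [465. 265.]
 [378. 207.]]
```

View pics/w1.png

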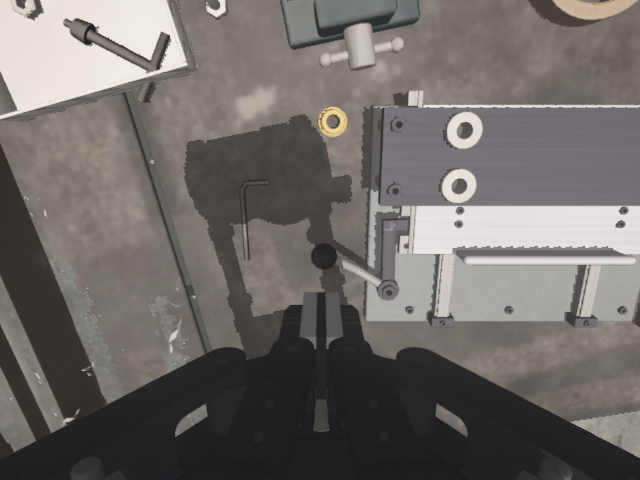

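The wrist view puts the knob at (324,256), exactly where the fit predicts (324,255). The way down behind the knob is clear.

Call:
jog_arm(
  segments={"sx":[0, 0, 0, 0], "sy":[-0.003, 0, 0, 0], "sz":[0.052, 0.052, 0.052, 0], "rz":[0, 0, 0, 0]},
)

```text
time: 3.15
tool_pos: [0.6264, 0.0438, 0.048]
tcp_rot: [3.124, -0.309, -0.019]
wrist_force: [-0.1, -0.3, -0.3]
width: -0.003
grip_force: 0.0
```

```bash
python3 -c "
from h import *
go([28,190,52])"
```

```text
t 3.15 jig [ 31.8 188.9  48. ] tool shift [-0.0039 -0.0011 -0.0039] turn -0.008 F [-0.1 -0.3 -0.3]
```

Call:
jog_arm(
  segments={"sx":[-0.008, -0.008, -0.008], "sy":[0, 0, -0.003], "sz":[0, 0, 0], "rz":[0, 0, 0]},
)

```text
time: 3.52
tool_pos: [0.6105, 0.0536, 0.056]
tcp_rot: [-3.126, 0.307, -0.006]
wrist_force: [1.2, -0.1, 0.4]
width: -0.0
grip_force: 0.0
```

```bash
python3 -c "
from h import *
go([-2,196,52])"
```

```text
t 3.52 jig [ 14.4 195.5  56. ] tool shift [-0.0164 -0.0004  0.0039] turn -0.006 F [ 1.2 -0.1  0.4]
```

Call:
jog_arm(
  segments={"sx":[-0.005, -0.005, -0.005, 0, 0], "sy":[0, 0, 0, 0, 0], "sz":[0.003, 0, 0, 0, 0], "rz":[0, 0, 0, 0, 0]},
)

```text
time: 4.15
tool_pos: [0.5949, 0.0564, 0.0504]
tcp_rot: [-3.127, 0.306, -0.0]
wrist_force: [-0.1, -0.2, 0.1]
width: 0.001
grip_force: 0.0
```

```bash
python3 -c "
from h import *
import cv2
go([-2,196,52])
cv2.imwrite('pics/w2.png',viewer.read_camera('wrist')[:,:,::-1])
a=viewer.read_camera('top')[180:300,260:420]
cv2.imwrite('pics/t2.png',cv2.resize(a[:,:,::-1],(800,600),interpolation=cv2.INTER_CUBIC))"
```

```text
t 4.15 jig [ -1.4 195.3  50.4] tool shift [-0.0006 -0.0007 -0.0016] turn -0.006 F [-0.1 -0.2  0.1]
```

View pics/w2.png

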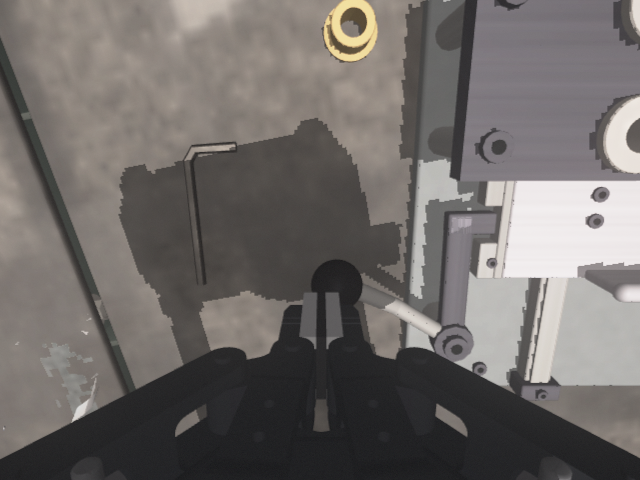

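```bash
python3 - <<'E'
from h import *
s,p,Rt=st()
print("cam",w2j(viewer.camera_info("wrist")["extrinsics"][:3,3],S))
print("tcp",proj(p,"wrist"), "tip corners",proj(p+Rt.apply([[.011,0,0],[-.011,0,0],[.011,0,-.04]]),"wrist").round())
a=.967
for d in(0,.15,.3,.4,.45,.5):
    q=j2w([-34+70.4*np.cos(a+d),128+70.4*np.sin(a+d),60],S); print(d,proj(q,"wrist").round(),proj(q,"top").round())
E
```

```text
cam [ 70.46162317 194.29499007 214.5882403 ]
tcp [[319.35158656 292.826252  ]] tip corners [[319. 270.]
 [319. 315.]
 [319. 310.]]
0 [[341. 286.]] [[292. 219.]]
0.15 [[329. 306.]] [[288. 223.]]
0.3 [[320. 326.]] [[285. 228.]]
0.4 [[316. 340.]] [[283. 232.]]
0.45 [[315. 347.]] [[282. 234.]]
0.5 [[314. 354.]] [[282. 235.]]
```

View pics/t2.png

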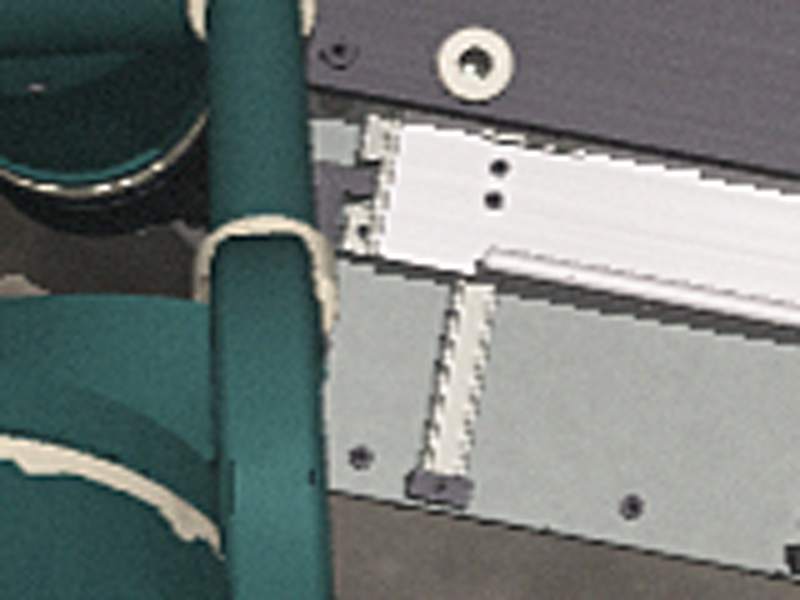

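The wrist view shows the knob still home, at (338,283), with the fingertips at (322,292) partly in front of it. I felt no force, so the tips seem to have passed over the knob. A side-view crop should show the real tip height.

```bash
python3 - <<'E'
from h import *
import cv2
s,p,Rt=st()
o=[225,165]
a=viewer.read_camera("side")[o[1]:o[1]+105,o[0]:o[0]+140]
for n,q in(("tcp",p),("tcp+22up",p-Rt.apply([0,0,.022])),("knob",j2w([6,186,60],S))): print(n,((proj(q,"side")-o)*5.7).round())
cv2.imwrite("pics/s3.png",cv2.resize(a[:,:,::-1],(798,598),interpolation=cv2.INTER_CUBIC))
E
```

```text
tcp [[398. 482.]]
tcp+22up [[395. 425.]]
knob [[401. 434.]]
```

View pics/s3.png

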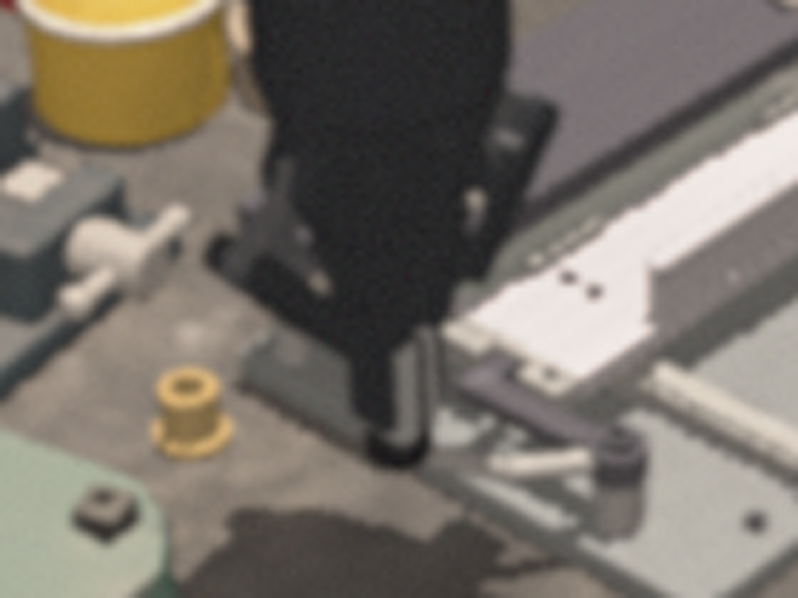

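The side view shows the fingers ending at about (390,440), right on top of the knob at (400,440), while the reported TCP projects to (398,482). So the physical tip is about 20 mm above the reported TCP. I'll lift, go back behind the knob and come down about 20 mm lower.

Call:
jog_arm(
  segments={"sx":[0, 0.02, 0.02, 0, 0], "sy":[0, 0, 0.002, 0, 0], "sz":[-0.03, 0, 0, 0, 0], "rz":[0, 0, 0, 0, 0]},
)

```text
time: 4.92
tool_pos: [0.6328, 0.0468, 0.0799]
tcp_rot: [3.127, -0.306, -0.002]
wrist_force: [-0.8, -0.5, -0.0]
width: 0.001
grip_force: 0.0
```

```bash
python3 -c "
from h import *
go([37,194,34])"
```

```text
t 4.92 jig [ 37.6 193.   79.9] tool shift [-0.0005 -0.001   0.0459] turn -0.006 F [-0.8 -0.5 -0. ]
```

Call:
jog_arm(
  segments={"sx":[0, 0, 0, 0], "sy":[0, 0, 0, 0], "sz":[0.023, 0.023, 0, 0], "rz":[0, 0, 0, 0]},
)

```text
time: 5.42
tool_pos: [0.6336, 0.0469, 0.035]
tcp_rot: [-3.127, 0.306, -0.001]
wrist_force: [0.8, -0.3, 1.0]
width: -0.001
grip_force: 0.0
```

Call:
jog_arm(
  segments={"sx":[-0.006, -0.006, -0.004, 0], "sy":[0, 0, 0, 0], "sz":[0, 0, 0, 0], "rz":[0, 0, 0, 0]},
)

```text
time: 5.92
tool_pos: [0.6194, 0.0503, 0.0356]
tcp_rot: [-3.126, 0.306, -0.006]
wrist_force: [3.9, 1.7, 1.6]
width: 0.0
grip_force: 1.8
```

```bash
python3 -c "
from h import *
go([-2,196,34])"
```

```text
t 5.92 jig [ 23.7 194.   35.6] tool shift [-0.0258 -0.0019  0.0016] turn -0.006 F [3.9 1.7 1.6]
```

Call:
jog_arm(
  segments={"sx":[-0.006, -0.006, -0.006, -0.004, 0], "sy":[0, 0, 0, 0, 0], "sz":[0, 0, 0, 0, 0], "rz":[0, 0, 0, 0, 0]},
)

```text
time: 6.55
tool_pos: [0.595, 0.0538, 0.0339]
tcp_rot: [3.126, -0.306, -0.003]
wrist_force: [1.1, 0.1, 0.8]
width: -0.003
grip_force: 0.4
```

```bash
python3 -c "
from h import *
go([-2,196,34])
a=.967;s,p,Rt=st()
print('tcp',proj(p,'wrist'))
for d in(0,.3,.4,.5): print(d,proj(j2w([-34+70.4*np.cos(a+d),128+70.4*np.sin(a+d),60],S),'wrist').round())"
```

```text
t 6.55 jig [ -0.9 192.8  33.9] tool shift [-0.0011 -0.0032 -0.0001] turn -0.006 F [1.1 0.1 0.8]
tcp [[319.38131259 292.81265279]]
0 [[337. 304.]]
0.3 [[313. 347.]]
0.4 [[309. 362.]]
0.5 [[307. 377.]]
```

Call:
jog_arm(
  segments={"sx":[0.012, 0, 0, 0.006, 0.006], "sy":[0, 0, 0, 0.04, 0.05], "sz":[0, -0.04, -0.05, 0, 0], "rz":[0, 0, 0, 0, 0]},
)

```text
time: 7.18
tool_pos: [0.6033, -0.0394, 0.1252]
tcp_rot: [3.127, -0.303, 0.001]
wrist_force: [-0.3, -0.8, 0.5]
width: 0.0
grip_force: 0.0
```

Call:
jog_arm(
  segments={"sx":[0.003, 0, 0, 0], "sy":[0.05, 0.05, 0, 0], "sz":[0, 0, 0, 0], "rz":[0, 0, 0, 0]},
)

```text
time: 7.68
tool_pos: [0.5859, -0.1375, 0.1239]
tcp_rot: [-3.126, 0.308, 0.002]
wrist_force: [-0.1, 0.2, -0.5]
width: -0.003
grip_force: 0.0
```

```bash
python3 - <<'E'
from h import *
import cv2
go([26,0,40])
im=viewer.read_camera("wrist");cv2.imwrite("pics/w4.png",im[:,:,::-1])
print(proj(j2w([[5,0,42],[5,70,68],[49,0,48],[26,0,42],[-21,197,60],[6,186,60]],S),"wrist").round())
E
```

```text
t 7.67 jig [ 26.1   3.1 123.9] tool shift [-0.      0.0032  0.0839] turn -0.007 F [-0.1  0.2 -0.5]
[[326. 272.]
 [210. 288.]
 [326. 209.]
 [326. 242.]
 [ 20. 322.]
 [ 28. 283.]]
```

View pics/w4.png

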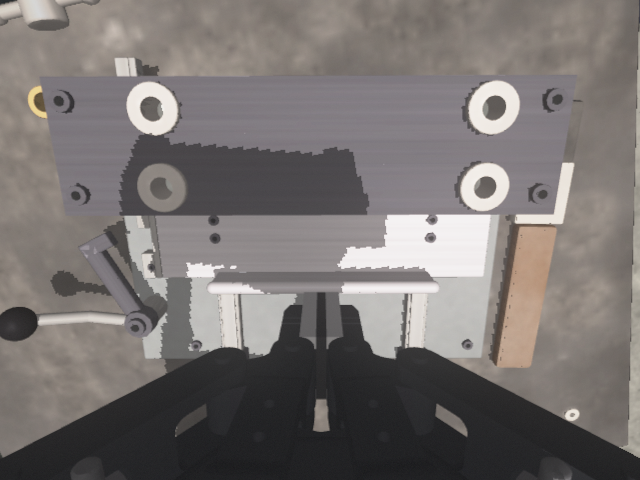

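Step 1 is confirmed: the knob is at (17,323), which corresponds to about 0.4 rad, and the nose is clear. The lip's top edge runs from (210,287) to (438,287). I'll go down behind it.

Call:
jog_arm(
  segments={"sx":[0, 0, 0, 0, 0], "sy":[0.003, 0, 0, 0, 0], "sz":[0.03, 0.03, 0.018, 0, 0], "rz":[0, 0, 0, 0, 0]},
)

```text
time: 8.35
tool_pos: [0.5864, -0.1402, 0.0474]
tcp_rot: [3.127, -0.305, 0.002]
wrist_force: [0.0, 0.6, 0.7]
width: -0.001
grip_force: 0.0
```

Call:
jog_arm(
  segments={"sx":[0, 0, 0], "sy":[0, 0, 0], "sz":[0.004, 0.004, 0], "rz":[0, 0, 0]},
)

```text
time: 8.72
tool_pos: [0.5852, -0.1405, 0.0382]
tcp_rot: [-3.127, 0.306, 0.001]
wrist_force: [0.3, 0.2, 1.0]
width: -0.0
grip_force: 0.0
```

```bash
python3 -c "
from h import *
go([16,0,36])"
```

```text
t 8.72 jig [26.   0.1 38.2] tool shift [-0.01    0.0001  0.0022] turn -0.006 F [0.3 0.2 1. ]
```

Call:
jog_arm(
  segments={"sx":[0, -0.005, -0.005, -0.005, -0.005], "sy":[0, 0, 0, 0, 0], "sz":[0.005, 0, 0, 0, 0], "rz":[0, 0, 0, 0, 0]},
)

```text
time: 9.35
tool_pos: [0.5661, -0.1367, 0.0337]
tcp_rot: [3.126, -0.306, 0.002]
wrist_force: [3.0, -0.8, -2.8]
width: -0.001
grip_force: 1.7
```

Call:
jog_arm(
  segments={"sx":[-0.01, -0.01, -0.01, -0.01, -0.005], "sy":[0, 0, 0, 0, 0], "sz":[0, 0, 0, 0, 0], "rz":[0, 0, 0, 0, 0]},
)

```text
time: 9.98
tool_pos: [0.5209, -0.1278, 0.0336]
tcp_rot: [3.127, -0.306, -0.0]
wrist_force: [3.0, -1.9, -0.2]
width: -0.005
grip_force: 1.7
```

```bash
python3 -c "
from h import *
go([-73,0,34])"
```

```text
t 9.97 jig [-39.5   0.5  33.6] tool shift [-0.0335  0.0006 -0.0004] turn -0.006 F [ 3.  -1.9 -0.2]
```

Call:
jog_arm(
  segments={"sx":[-0.008, -0.008, -0.008, -0.004, 0], "sy":[0, 0, 0, 0, 0], "sz":[0, 0, 0, 0, 0], "rz":[0, 0, 0, 0, 0]},
)

```text
time: 10.6
tool_pos: [0.493, -0.1221, 0.0331]
tcp_rot: [-3.126, 0.306, 0.003]
wrist_force: [1.1, -0.8, 0.7]
width: 0.001
grip_force: 0.5
```

Call:
jog_arm(
  segments={"sx":[-0.003, -0.002, 0], "sy":[0, 0, 0], "sz":[0, 0, 0], "rz":[0, 0, 0]},
)

```text
time: 10.98
tool_pos: [0.4891, -0.1213, 0.0332]
tcp_rot: [-3.126, 0.306, 0.0]
wrist_force: [3.1, -1.3, -1.2]
width: -0.002
grip_force: 1.5
```

```bash
python3 -c "
from h import *
go([-77,0,34])"
```

```text
t 10.97 jig [-71.9   0.8  33.2] tool shift [-0.0051  0.0009 -0.0008] turn -0.006 F [ 3.1 -1.3 -1.2]
```

Call:
jog_arm(
  segments={"sx":[-0.002, -0.002, 0], "sy":[0, 0, 0], "sz":[0, 0, 0], "rz":[0, 0, 0]},
)

```text
time: 11.35
tool_pos: [0.4891, -0.1215, 0.034]
tcp_rot: [3.126, -0.307, 0.012]
wrist_force: [12.1, -1.7, -8.7]
width: 0.002
grip_force: 6.0
```

Call:
jog_arm(
  segments={"sx":[-0.002, 0], "sy":[0, 0], "sz":[0, 0], "rz":[0, 0]},
)

```text
time: 11.6
tool_pos: [0.4891, -0.1215, 0.0345]
tcp_rot: [3.125, -0.307, 0.018]
wrist_force: [16.2, -2.7, -10.9]
width: -0.002
grip_force: 8.0
```

```bash
python3 -c "
from h import *
go([-77,0,34])"
```

```text
t 11.6 jig [-71.9   0.6  34.5] tool shift [-0.0051  0.0007  0.0004] turn -0.006 F [ 16.2  -2.7 -10.9]
```

The force rises with no further motion, so the slide is at its stop. I'll back off, lift, go to the front of the knob and look.

Call:
jog_arm(
  segments={"sx":[0.009, 0.009, 0, 0, 0], "sy":[0, 0, 0, 0, -0.05], "sz":[0, 0, -0.04, -0.05, 0], "rz":[0, 0, 0, 0, 0]},
)

```text
time: 12.22
tool_pos: [0.5141, -0.0772, 0.1282]
tcp_rot: [3.124, -0.313, 0.012]
wrist_force: [0.6, 0.0, -0.1]
width: -0.0
grip_force: 0.0
```

Call:
jog_arm(
  segments={"sx":[0, 0, 0, 0, 0], "sy":[-0.05, -0.05, -0.045, 0, 0], "sz":[0, 0, 0, 0, 0], "rz":[0, 0, 0, 0, 0]},
)

```text
time: 12.85
tool_pos: [0.5381, 0.0672, 0.1228]
tcp_rot: [3.126, -0.305, -0.003]
wrist_force: [0.6, 0.2, -0.5]
width: -0.001
grip_force: 0.0
```

```bash
python3 - <<'E'
from h import *
import cv2
go([-60,194,34])
im=viewer.read_camera("wrist");cv2.imwrite("pics/w5.png",im[:,:,::-1])
print(proj(j2w([[-21,197,60],[6,186,60],[-87,70,68],[-84,70,68]],S),"wrist").round())
E
```

```text
t 12.85 jig [-59.3 195.2 122.8] tool shift [-0.0005  0.0011  0.0888] turn -0.005 F [ 0.6  0.2 -0.5]
[[315. 188.]
 [334. 140.]
 [525. 297.]
 [526. 293.]]
```

View pics/w5.png

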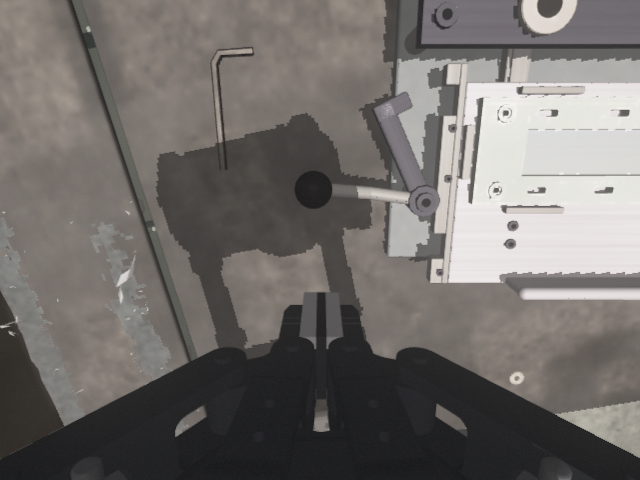

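The lip is at about (522,294), which matches full draw. The knob is at (314,189), about 0.4 rad, so the front side is clear. I'll go down and push back.

Call:
jog_arm(
  segments={"sx":[0, 0, 0, 0, 0], "sy":[0, 0, 0, 0, 0], "sz":[0.03, 0.03, 0.028, 0, 0], "rz":[0, 0, 0, 0, 0]},
)

```text
time: 13.52
tool_pos: [0.5394, 0.0667, 0.0362]
tcp_rot: [-3.126, 0.308, -0.001]
wrist_force: [-0.3, -0.2, 0.7]
width: 0.003
grip_force: 0.0
```

Call:
jog_arm(
  segments={"sx":[0.008, 0.008, 0.008, 0.004, 0], "sy":[0, 0, 0, 0, 0], "sz":[0, 0, 0, 0, 0], "rz":[0, 0, 0, 0, 0]},
)

```text
time: 14.15
tool_pos: [0.5669, 0.062, 0.0353]
tcp_rot: [-3.127, 0.306, -0.001]
wrist_force: [0.8, 0.1, 0.1]
width: -0.0
grip_force: 0.0
```

```bash
python3 -c "
from h import *
go([-18,194,34])"
```

```text
t 14.15 jig [-30.  195.6  35.3] tool shift [0.012  0.0015 0.0013] turn -0.006 F [0.8 0.1 0.1]
```

Call:
jog_arm(
  segments={"sx":[0.004, 0.004, 0.002, 0], "sy":[0, 0, 0, 0], "sz":[0, 0, 0, 0], "rz":[0, 0, 0, 0]},
)

```text
time: 14.65
tool_pos: [0.5761, 0.06, 0.0351]
tcp_rot: [3.127, -0.306, -0.001]
wrist_force: [-3.0, -1.0, 0.5]
width: -0.001
grip_force: 1.0
```

```bash
python3 -c "
from h import *
go([-16,193,34])"
```

```text
t 14.65 jig [-20.7 195.3  35.1] tool shift [0.0047 0.0023 0.0011] turn -0.006 F [-3.  -1.   0.5]
```

Call:
jog_arm(
  segments={"sx":[0.002, 0.002, 0], "sy":[0, 0, 0], "sz":[0, 0, 0], "rz":[0, 0, 0]},
)

```text
time: 15.02
tool_pos: [0.5802, 0.0594, 0.0354]
tcp_rot: [-3.126, 0.306, -0.0]
wrist_force: [-3.5, -1.1, 0.5]
width: 0.003
grip_force: 1.2
```

```bash
python3 -c "
from h import *
go([-16,193,34])"
```

```text
t 15.03 jig [-16.5 195.5  35.4] tool shift [0.0005 0.0025 0.0014] turn -0.006 F [-3.5 -1.1  0.5]
```

Call:
jog_arm(
  segments={"sx":[0.002, 0.002, 0], "sy":[0, 0, 0], "sz":[0, 0, 0], "rz":[0, 0, 0]},
)

```text
time: 15.4
tool_pos: [0.5827, 0.0589, 0.0352]
tcp_rot: [-3.126, 0.306, 0.005]
wrist_force: [-6.9, -0.6, 3.1]
width: -0.002
grip_force: 3.2
```

Call:
jog_arm(
  segments={"sx":[0.002, 0.001, 0], "sy":[0, 0, 0], "sz":[0, 0, 0], "rz":[0, 0, 0]},
)

```text
time: 15.78
tool_pos: [0.5831, 0.0588, 0.0349]
tcp_rot: [-3.126, 0.307, 0.013]
wrist_force: [-12.5, 2.3, 7.7]
width: -0.003
grip_force: 6.4
```

```bash
python3 -c "
from h import *
go([-16,193,34])"
```

```text
t 15.78 jig [-13.6 195.4  34.9] tool shift [-0.0024  0.0025  0.0009] turn -0.006 F [-12.5   2.3   7.7]
```

It's now pressing at about 13 N without moving, and the finger position matches the home knob. I'll back off, lift, move away and verify.

Call:
jog_arm(
  segments={"sx":[-0.012, -0.012, -0.012, 0, 0], "sy":[0, 0, 0, 0, 0], "sz":[0, 0, 0, -0.04, -0.05], "rz":[0, 0, 0, 0, 0]},
)

```text
time: 16.4
tool_pos: [0.5498, 0.065, 0.1249]
tcp_rot: [3.126, -0.306, -0.004]
wrist_force: [0.7, -0.4, 0.1]
width: -0.001
grip_force: 0.0
```

Call:
jog_arm(
  segments={"sx":[0, 0, 0], "sy":[0, 0, 0], "sz":[-0.02, 0, 0], "rz":[0, 0, 0]},
)

```text
time: 16.77
tool_pos: [0.5506, 0.065, 0.1442]
tcp_rot: [3.126, -0.306, -0.002]
wrist_force: [-0.3, 0.9, -0.5]
width: -0.002
grip_force: 0.0
```

```bash
python3 - <<'E'
from h import *
import cv2
go([-60,194,34])
im=viewer.read_camera("wrist");cv2.imwrite("pics/w6.png",im[:,:,::-1])
a=.967
for d in(0,.05,.1): print(d,proj(j2w([-34+70.4*np.cos(a+d),128+70.4*np.sin(a+d),60],S),"wrist").round(1))
# knob blob near prediction
k=proj(j2w([6,186,60],S),"wrist")[0].astype(int); x,y=k
g=cv2.cvtColor(im,cv2.COLOR_RGB2GRAY)[y-40:y+40,x-40:x+40]
print(cv2.HoughCircles(g,cv2.HOUGH_GRADIENT,1,50,param1=80,param2=12,minRadius=10,maxRadius=28), k-40)
E
```

```text
t 16.77 jig [-46.6 195.4 144.2] tool shift [-0.0132  0.0014  0.1102] turn -0.006 F [-0.3  0.9 -0.5]
0 [[334.1 158.9]]
0.05 [[331.  163.8]]
0.1 [[328.1 168.7]]
[[[39.5 38.5 18.1]]] [294 118]
```

View pics/w6.png

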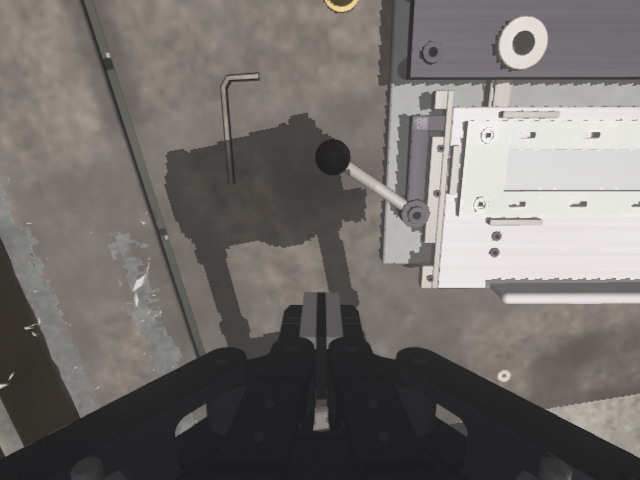

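The knob is at (333.5,156.5), against a home prediction of (334,159). The nose is seated in the notch and the robot is clear, so I'm handing in.

```bash
python3 -c "
from workcell import bot, viewer, status, order
print(order.finish_job())"
```

```text
the job is handed in; nothing more can be done
None
```

I handed the job in with the slide drawn out to its stop, the latch nose home in the second notch and the robot clear of everything; the final wrist picture agreed, but no verdict was printed.

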